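Move a typing cassette from incubator to reader with the ejector levers

ROBOT

A 6-joint arm with a two-finger parallel gripper is mounted at the origin on the work surface. World frame = base frame: x ahead of the robot, y to its left, z up, the work surface at z = 0. Lengths are in m, angles in rad, forces in N, time in s.
With the tool pointing down it reaches from about 0.25 to 0.775 m from the base axis. Payload 8.9 kg.
Tool frame: the origin (TCP) lies at the very end of the fingers, on their centre line; the grasp point (between the pads) lies 19 mm behind it; z points along the fingers, y is the direction in which the jaws open and shut (so a half turn about z gives the same grasp; the last joint's range is limited). The gripper opens to 85 mm and grips with 20 to 120 N. Pads are 22 mm wide; open, the fingers measure 114 mm over their backs; the gripper's body (76 mm by 85 mm) begins 54 mm behind the grasp point. The pads swing forward as they close: fully open they stand 13 mm farther back than shut.
Start: joints at [-0.139, 0.291, -0.153, 1.127, 0, 1.431], TCP at [0.525, 0, 0.231] pointing down, gripper open.
Joint ranges: [-2.52, 2.52], [-0.91, 1.74], [-1.3, 1.37], [-1.96, 2.02], [-1.52, 1.47], [-3.14, 3.14]. Speed limits (rad/s): [2.22, 2.22, 2.79, 3.14, 3.14, 3.14].

INTERFACE

Orientations are given as a rotation vector (axis times angle).
In Python, from workcell import ctrl gives the robot as it stands. The module is installed in compiled form; this text tells all that it offers.
- The arm moves only by the tool carry_out, never from a script. Its argument "increments" is a list of rows, each a list of 5 numbers: the gripper command: -1 is shut, 1 is fully open, values between are in proportion, then the shift along the world's x, y, z in m, then the turn about the world's z in degrees. A call has 1 to 12 rows; each row is the pose to reach, as a shift and turn from the pose measured when the call began; what a row does not reach only later rows make up. A row lasts 1/12 s, in which the tool goes at most 41.7 mm and 7.16 degrees, less where a joint would pass 70% of its speed; a pose out of reach is approached as far as the arm can. A call with a gripper value outside its range is refused whole. The fingers move at their own pace and stop on an object; the grip force is fixed at half the most. Time passes only in rows, so rows that repeat a pose let the fingers close. It gives the time, the measured TCP pose, the force and the opening at its end, in the units of the state.
- ctrl.observe(): the state, without advancing time (a new reading comes with each control period).
- ctrl.camera(name): name is "scene" or "side" or "wrist"; returns (picture, depth): 384x512x3 uint8, red, green, blue; 384x512 float32, m along the optical axis (not along the pixel's ray), 0 where there is no reading.
- ctrl.camera_params(name): a dict with "intrinsics" (3x3 intrinsics, pixels), "k1" (the pictures are not rectified: a ray, as slopes to the right and down, at radius r is drawn at 1 + k1 r^2 times it, then the intrinsics apply), "R" (3x3) and "t" (3): a world point X has camera coordinates R X + t; the wrist camera has in their place "T_tool_cam" (4x4, takes a point from camera to tool coordinates, whose origin is the TCP and whose axes are the flange's). Camera axes: x right, y down, z forward; pixel columns grow to the right and rows downward; lengths in m; the calibration is good to about 2 mm. A picture is of the moment at which its call begins: read the wrist's pose just before it. camera_params takes no time and is no camera call.
- ctrl.job_done(): hands the job in, once; it reports no verdict.
The state is a dict: "t": time; "q": joint angles; "qd": joint speeds; "joint_efforts": joint torques, N m; "tool_pos": TCP position; "ee_rot": TCP orientation; "ft_force": force on the tool from outside, world axes, zero at the start; "moment": the same for the moment, N m; "grip_width": finger opening in m.
Only numpy, scipy, OpenCV 4.12 (cv2) and the standard library are available. Lean on these libraries where they do the work, as an engineer would, in place of code of your own. Each camera call takes 0.05 s, during which the arm holds its last target. There are 200 camera calls.

TASK

The blood-typing cassette has finished in the blue incubator dock. Swing both of that dock's orange ejector levers outward to pry the cassette up, lift it out and stand it in the slot of the black and white reader dock, then swing both of the reader's levers fully inward so that the cassette is pressed fully home, and let go. Leave the bottles, jar, magnifier and pen where they are.

Things in the scene. Friction and masses are not known exactly. Their poses are not given: they have to be found in the camera images.
- incubator: blue incubator dock, fixed. Origin: centre of its underside, on the bench; x to its back, y along its slot (left seen from the robot), z up. Base plate 90 x 200 x 12 mm; housing behind, x 45 to 100 mm, 50 mm high. Levers pivot at y = +82 and -82 mm, 32 mm high, and swing in the y-z plane. The cassette starts locked in it, levers in or nearly in.
- reader: black and white reader dock, fixed. Origin: centre of its underside, on the bench; x to its back, y along its slot (left seen from the robot), z up. Base plate 90 x 200 x 12 mm; housing behind, x 45 to 100 mm, 50 mm high. Levers pivot at y = +82 and -82 mm, 32 mm high, and swing in the y-z plane. Empty at the start, levers out.
- incubator_seat (a point): where the cassette's centre lies when seated in the incubator: over the dock's origin, 71 mm above the bench; dock axes. The slot and guide posts are as in the reader
- reader_seat (a point): where the cassette's centre lies when fully home in the reader: over the dock's origin, 71 mm above the bench; dock axes. Slot 20.6 mm wide (x) between four guide posts (y = 27 to 49 mm each side, 68 mm high, flared above to 80 mm); end stops leave the trunnions 2 mm play in y. Two sprung brass pads in it lift an unlocked cassette about 6 mm
- cassette_mid (a point): centre (half-way up) of the cassette: upright white plate with round wells, 18 mm thick (x), 100 wide (y), 96 high in all. Blue grip on top, 14 mm thick (x), 46 wide, 14 to 48 mm above this point: grasp across x. Steel trunnions 14 mm in diameter at the lower ends (y = +-63 mm, 39 mm below). z up, either way round fits; about 0.28 kg
- incubator_left (a joint): ejector lever at the left (+y) end of the incubator: 0 = upright, fully swung inward; grows as its top swings outward along the dock's y, to a stop at 0.8. Stays where left; takes about 0.2 N m. Its jaw holds the cassette's trunnion: above 0.7 the jaw is open at the top and its foot carries the cassette 16 to 19 mm above seated; swung in, its nose locks the cassette down.
- incubator_left_tab (a point): centre of the orange finger tab of the incubator's left lever: 22 mm in dock x, 10 mm in dock y (the swing direction), 36 mm along the lever; 52 mm from the pivot; free room all round. Axes turn with the lever, z to its free end (18 mm further)
- incubator_right (a joint): ejector lever at the right (-y) end of the incubator: 0 = upright, fully swung inward; grows as its top swings outward along the dock's y, to a stop at 0.8. Stays where left; takes about 0.2 N m. Its jaw holds the cassette's trunnion: above 0.7 the jaw is open at the top and its foot carries the cassette 16 to 19 mm above seated; swung in, its nose locks the cassette down.
- incubator_right_tab (a point): centre of the orange finger tab of the incubator's right lever: 22 mm in dock x, 10 mm in dock y (the swing direction), 36 mm along the lever; 52 mm from the pivot; free room all round. Axes turn with the lever, z to its free end (18 mm further)
- reader_left (a joint): ejector lever at the left (+y) end of the reader: 0 = upright, fully swung inward; grows as its top swings outward along the dock's y, to a stop at 0.8. Stays where left; takes about 0.2 N m. Same jaw as the incubator's: takes the trunnion when out (above 0.7), presses it down as it swings in. Needs up to 10 N at the tab near the end; home is felt as a sharp rise in force. If one is driven home alone the pads can tip the other end up out of its jaw: work them by turns.
- reader_left_tab (a point): centre of the orange finger tab of the reader's left lever: 22 mm in dock x, 10 mm in dock y (the swing direction), 36 mm along the lever; 52 mm from the pivot; free room all round. Axes turn with the lever, z to its free end (18 mm further)
- reader_right (a joint): ejector lever at the right (-y) end of the reader: 0 = upright, fully swung inward; grows as its top swings outward along the dock's y, to a stop at 0.8. Stays where left; takes about 0.2 N m. Same jaw as the incubator's: takes the trunnion when out (above 0.7), presses it down as it swings in. Needs up to 10 N at the tab near the end; home is felt as a sharp rise in force. If one is driven home alone the pads can tip the other end up out of its jaw: work them by turns.
- reader_right_tab (a point): centre of the orange finger tab of the reader's right lever: 22 mm in dock x, 10 mm in dock y (the swing direction), 36 mm along the lever; 52 mm from the pivot; free room all round. Axes turn with the lever, z to its free end (18 mm further)
- canister: white canister with red lid, 72 mm across, 150 mm high; bystander, origin at the centre of its underside
- dropper_blue: small blue reagent bottle, 28 mm across, 70 mm high; bystander, origin at the centre of its underside
- dropper_red: small red reagent bottle, 28 mm across, 70 mm high; bystander, origin at the centre of its underside
- glass_jar: open glass jar, 80 mm across, 100 mm high; bystander, origin at the centre of its underside
- magnifier: white hand magnifier with black rim, 205 mm long, 18 mm high, lying; bystander, origin at the centre of its underside
- marker: grey marker pen, 130 mm long, 12 mm thick, lying; bystander, origin at the centre of its underside
Things that resemble listed ones, but are neither listed nor needed, are in the scene too. Leave any red look-alike of the reader alone.

How it is judged:
On the way, in this order (a step that is already met when the one before it is completed fails the run):
1. both incubator levers are swung outward and the cassette has risen in the incubator by at least 8 mm (value of joint each of incubator_left, incubator_right above 0.6 rad and z of cassette_mid in the frame of incubator_seat above 0.008 m and horizontal distance between cassette_mid and incubator_seat below 0.02 m), for 0.1 s.
2. the cassette stands upright in the reader's slot, with the reader's levers still out (horizontal distance between cassette_mid and reader_seat below 0.008 m and z of cassette_mid in the frame of reader_seat below 0.026 m and angle between cassette_mid's own z axis and vertical below 0.15 rad and value of joint each of reader_left, reader_right above 0.4 rad), for 0.2 s.
At the end, for the whole second after the job is handed in: The cassette stands upright in the reader (tilt below 0.06 rad), its centre within 6 mm sideways and no more than 4 mm above fully home, with both reader levers swung in (below 0.08 rad) (horizontal distance between cassette_mid and reader_seat below 0.006 m and z of cassette_mid in the frame of reader_seat between -0.006 and 0.004 m and angle between cassette_mid's own z axis and vertical below 0.06 rad and value of joint each of reader_left, reader_right below 0.08 rad); the robot touches nothing.
It fails at once if a bottle, the canister, jar, magnifier or pen is moved by more than 30 mm (distance of any of canister, dropper_blue, dropper_red, glass_jar, magnifier, marker from where it was at the start of the episode above 0.03 m).
It also fails if it takes over 72 s, if anything falls off the work surface, if the arm or the gripper's body presses on something with over 40 N, if the wrist force passes 120 N, or if a joint passes its speed limit or range.

## Working session

There is one attempt and no reset: what is moved stays moved. The work goes in short steps, Python scripts to look and compute and a tool call to move; the robot and the scene stay as the last step left them, time stands still between calls to the robot, and variables do not carry over. Pictures are saved under pics/ and viewed, about 8 in all and at most 12, crops included, and the job is handed in when it is done.

Besides the shell and the picture viewer there is one more tool, called after "Emit:" as name(argument=value, ...) on one line, values as JSON. carry_out: Moves the arm, as the interface text tells. Its arguments: {"type":"object","properties":{"increments":{"type":"array","items":{"type":"array","items":{"type":"number"}}}},"required":["increments"]}

```bash
mkdir -p pics
cat > h.py <<'E'
import numpy as np, cv2
from scipy.spatial.transform import Rotation as Rn
from workcell import ctrl
def snap(name):
    s=ctrl.observe(); im,d=ctrl.camera(name); p=ctrl.camera_params(name)
    K=np.array(p["intrinsics"]);k=np.array([p["k1"],0,0,0.])
    if "R" in p: R=np.array(p["R"]);t=np.array(p["t"])
    else:
        W=np.eye(4);W[:3,:3]=Rn.from_rotvec(s["ee_rot"]).as_matrix();W[:3,3]=s["tool_pos"]
        M=np.linalg.inv(W@np.array(p["T_tool_cam"]));R=M[:3,:3];t=M[:3,3]
    return im,d,K,k,R,t
def cloud(c):
    im,d,K,k,R,t=c
    h,w=d.shape;u,v=np.meshgrid(np.arange(w),np.arange(h))
    n=cv2.undistortPoints(np.stack([u,v],-1).reshape(-1,1,2).astype(np.float64),K,k).reshape(h,w,2)
    P=np.dstack([n*d[...,None],d]); X=(P-t)@R
    X[d==0]=np.nan
    return X
def proj(c,X):
    im,d,K,k,R,t=c
    return cv2.projectPoints(np.atleast_2d(X).astype(float),cv2.Rodrigues(R)[0],t,K,k)[0].reshape(-1,2)
def save(c,f,box=None,s=1):
    im=c[0]
    if box: im=im[box[1]:box[3],box[0]:box[2]]
    cv2.imwrite("pics/"+f,cv2.resize(im,None,fx=s,fy=s,interpolation=cv2.INTER_CUBIC)[...,::-1])
E
python3 - <<'E'
from h import *
import pickle
print(ctrl.observe())
cs={n:snap(n) for n in("scene","side")}
pickle.dump(cs,open("c0.pkl","wb"))
for n in cs: print(n,-cs[n][4].T@cs[n][5])
im=np.hstack([cs["scene"][0],cs["side"][0]])
cv2.imwrite("pics/a.png",cv2.resize(np.vstack([cs["scene"][0],cs["side"][0]]),(512*600//600,768))[:, :, ::-1])
save(cs["scene"],"scene.png",None,1.5);save(cs["side"],"side.png",None,1.5)
E
```

```text
{'t': 0.0, 'q': array([-1.39307358e-01,  2.91269400e-01, -1.54138234e-01,  1.12668343e+00,
       -1.47123909e-05,  1.43149149e+00]), 'qd': array([ 0.00031031, -0.00036337,  0.00089951, -0.00241988,  0.00044705,
        0.00165013]), 'joint_efforts': array([-3.46096487e-03, -5.37150800e+01,  3.31364536e+01,  1.60375424e-02,
       -3.39078597e-04,  1.08972756e-05]), 'tool_pos': array([5.24561741e-01, 5.65986119e-05, 2.30733507e-01]), 'ee_rot': array([-2.22071936e+00, -2.22071379e+00,  1.24251509e-03]), 'ft_force': array([-0.06840843, -0.36917946, -1.0081484 ]), 'moment': array([-0.05078701, -0.02739492,  0.02145284]), 'grip_width': 0.08524547736855112}
scene [1.07378414 0.09714621 1.08196   ]
side [-0.07374111 -0.65629184  1.01473403]
```

View pics/scene.png

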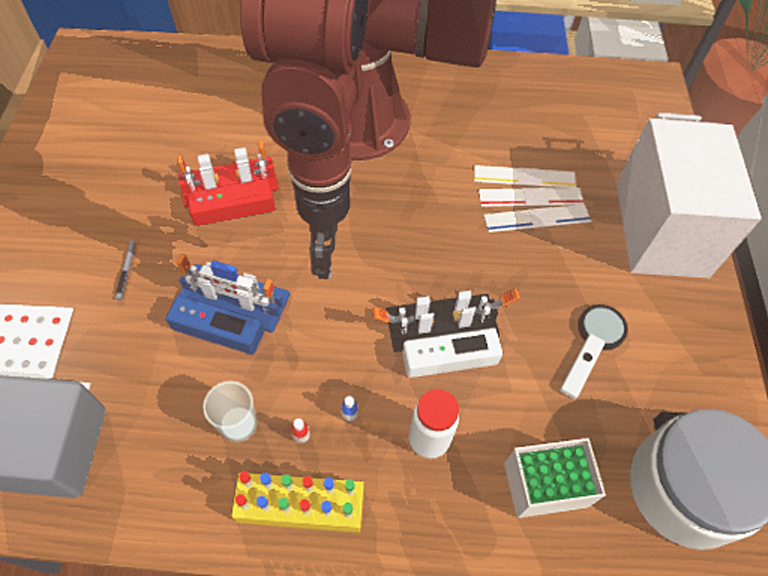

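View pics/side.png

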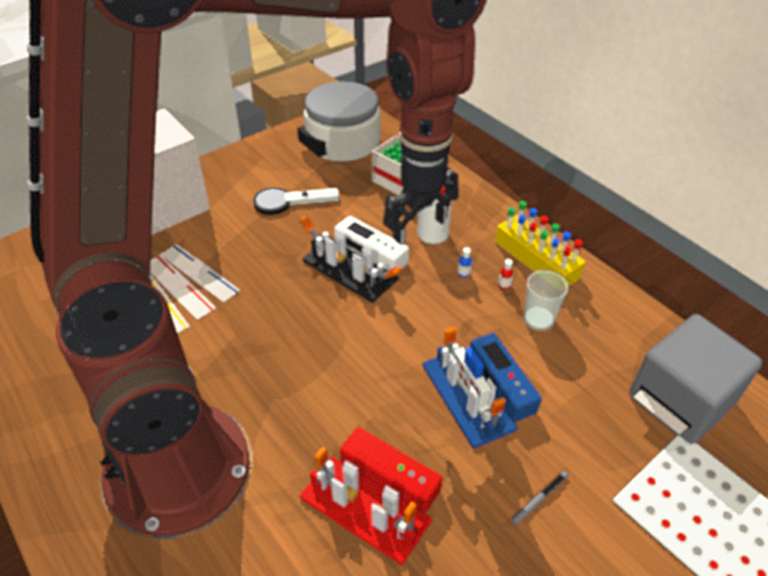

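Scene view: blue incubator with the cassette near (228,305), black/white reader near (445,335), levers out, and a red look-alike near (228,185), which I'll leave alone. Now I'll fit the dock poses.

```bash
cat > fit.py <<'E'
from h import *
import pickle
cs=pickle.load(open("c0.pkl","rb"))
g={}
for n,c in cs.items():
    X=cloud(c); 
    for name,uv in {"inc":(228,305),"read":(445,335)}.items():
        if n=="scene": p=X[int(uv[1]/1.5),int(uv[0]/1.5)]; g.setdefault(name,p)
        p=g[name]
        m=(np.hypot(X[...,0]-p[0],X[...,1]-p[1])<.17)&(X[...,2]>.042)&(X[...,2]<.056)
        m=cv2.morphologyEx(m.astype(np.uint8),cv2.MORPH_OPEN,np.ones((3,3)))
        k,l,st,_=cv2.connectedComponentsWithStats(m)
        b=1+np.argmax(st[1:,4]); Q=X[l==b]
        r=cv2.minAreaRect((Q[:,:2]*1000).astype(np.float32))
        print(n,name,np.round(p,3),len(Q),np.round(r[0],1),np.round(r[1],1),round(r[2],2),"z",np.median(Q[:,2]))
E
python3 fit.py
```

```text
scene inc [ 0.509 -0.199  0.014] 1128 [ 558.6 -212.3] [168.   56.7] 76.28 z 0.049769763774795445
scene read [0.541 0.207 0.014] 1212 [582.6 219.1] [ 56.3 170.8] 12.79 z 0.05000107356249257
side inc [ 0.509 -0.199  0.014] 1029 [ 557.6 -213.1] [170.6  57.3] 76.81 z 0.05017261651257842
side read [0.541 0.207 0.014] 582 [579.8 220.6] [ 56.9 174.4] 11.78 z 0.049098085186573714
```

```bash
cat > tabs.py <<'E'
from h import *
import pickle
cs=pickle.load(open("c0.pkl","rb"))
D={"inc":(.4876,-.1958,-13.5),"read":(.5112,.2038,12.5)}
for n,c in cs.items():
    X=cloud(c); hsv=cv2.cvtColor(c[0],cv2.COLOR_RGB2HSV)
    o=(hsv[...,0]>=5)&(hsv[...,0]<=16)&(hsv[...,1]>190)&(hsv[...,2]>140)&(X[...,2]>.03)
    b=(hsv[...,0]>100)&(hsv[...,0]<125)&(hsv[...,1]>130)&(X[...,2]>.112)
    for k,(x,y,a) in D.items():
        R=np.array([[np.cos(np.radians(a)),-np.sin(np.radians(a))],[np.sin(np.radians(a)),np.cos(np.radians(a))]])
        L=X.copy();L[...,:2]=(X[...,:2]-[x,y])@R
        for nm,m in(("L",o&(L[...,1]>.05)&(L[...,1]<.16)&(abs(L[...,0])<.06)),("R",o&(L[...,1]<-.05)&(L[...,1]>-.16)&(abs(L[...,0])<.06)),("grip",b&(np.hypot(L[...,0],L[...,1])<.06))):
            if m.sum()>5:
                Q=L[m]*1000; print(n,k,nm,m.sum(),"med",np.round(np.median(Q,0)),"p5",np.round(np.percentile(Q,5,axis=0)),"p95",np.round(np.percentile(Q,95,axis=0)))
E
python3 tabs.py
```

```text
scene inc L 19 med [ 7. 86. 87.] p5 [-5. 82. 74.] p95 [ 12.  88. 101.]
scene inc R 10 med [  4. -86. 101.] p5 [ -5. -88.  89.] p95 [ 10. -80. 103.]
scene inc grip 71 med [  1.   2. 119.] p5 [ -5. -18. 114.] p95 [  7.  20. 122.]
scene read L 15 med [  3. 114.  73.] p5 [ -7. 105.  61.] p95 [  9. 130.  84.]
scene read R 40 med [   2. -119.   75.] p5 [  -7. -130.   64.] p95 [  12. -108.   85.]
side inc L 74 med [-2. 81. 91.] p5 [-10.  77.  74.] p95 [  9.  87. 103.]
side inc R 59 med [ -3. -87.  94.] p5 [-10. -89.  76.] p95 [  8. -82. 103.]
side inc grip 82 med [ -1.  -2. 118.] p5 [ -7. -20. 115.] p95 [  6.  19. 122.]
side read L 63 med [ -4. 118.  71.] p5 [-13. 108.  61.] p95 [  6. 129.  83.]
side read R 34 med [  -6. -125.   79.] p5 [ -10. -133.   65.] p95 [   4. -111.   86.]
```

Emit:
carry_out(increments=[[-1, -0.01, -0.035, 0.03, -4], [-1, -0.025, -0.07, 0.05, -8], [-1, -0.04, -0.105, 0.07, -13.5], [-1, -0.05, -0.14, 0.09, -13.5], [-1, -0.06, -0.17, 0.1, -13.5], [-1, -0.07, -0.195, 0.1, -13.5], [-1, -0.07, -0.195, 0.1, -13.5], [-1, -0.07, -0.195, 0.1, -13.5], [-1, -0.07, -0.195, 0.1, -13.5]])

```text
t: 0.85
tool_pos: [0.4544, -0.1946, 0.3304]
ee_rot: [-2.466, -1.943, 0.001]
ft_force: [0.1, 0.6, 0.8]
grip_width: -0.0001
```

```bash
cat > wr.py <<'E'
from h import *
import sys
x,y,a=map(float,sys.argv[1:4])
c=snap("wrist");save(c,sys.argv[4],None,1.3)
X=cloud(c);hsv=cv2.cvtColor(c[0],cv2.COLOR_RGB2HSV)
r=np.radians(a);R=np.array([[np.cos(r),-np.sin(r)],[np.sin(r),np.cos(r)]])
L=X.copy();L[...,:2]=(X[...,:2]-[x,y])@R
near=(abs(L[...,0])<.13)&(abs(L[...,1])<.17)
o=near&(hsv[...,0]>=5)&(hsv[...,0]<=16)&(hsv[...,1]>170)&(L[...,2]>.03)
def pr(n,m):
    if m.sum()>5:
        Q=L[m]*1000;print(n,m.sum(),"med",np.round(np.median(Q,0),1),"p2",np.round(np.percentile(Q,2,axis=0),1),"p98",np.round(np.percentile(Q,98,axis=0),1))
pr("L",o&(L[...,1]>0));pr("R",o&(L[...,1]<0))
b=near&(np.hypot(L[...,0],L[...,1])<.05)&(L[...,2]>.112)&(L[...,2]<.16);pr("grip",b)
m=(near&(L[...,2]>.045)&(L[...,2]<.054)&(L[...,0]>.03)).astype(np.uint8)
k,l,st,_=cv2.connectedComponentsWithStats(m);i=1+np.argmax(st[1:,4]);
rr=cv2.minAreaRect((L[l==i][:,:2]*1000).astype(np.float32));print("housing(dock)",rr)
for nm,sy in(("postL",1),("postR",-1)):
    p=near&(abs(L[...,0])<.04)&(L[...,1]*sy>.02)&(L[...,1]*sy<.056)&(L[...,2]>.07)&(L[...,2]<.084);pr(nm,p)
E
python3 wr.py .4876 -.1958 -13.5 w1.png
```

```text
L 156 med [ -3.   82.5 102.4] p2 [-85.4   1.3  98.9] p98 [  9.   87.4 408.4]
R 213 med [ -4.9 -80.1  99.6] p2 [-70.5 -88.1  71.9] p98 [  6.9 -10.2 385.9]
grip 364 med [ -2.7   1.7 119.4] p2 [ -9.2 -20.1 115.5] p98 [  4.5  23.2 120.9]
housing(dock) ((70.2318115234375, 0.02686309814453125), (167.23477172851562, 56.145816802978516), 89.2909164428711)
postL 256 med [ 1.3 38.9 78.4] p2 [-21.8  26.   70.2] p98 [18.7 50.2 83.8]
postR 194 med [  4.9 -37.2  78.5] p2 [-21.3 -48.2  70.6] p98 [ 16.6 -26.6  82.4]
```

View pics/w1.png

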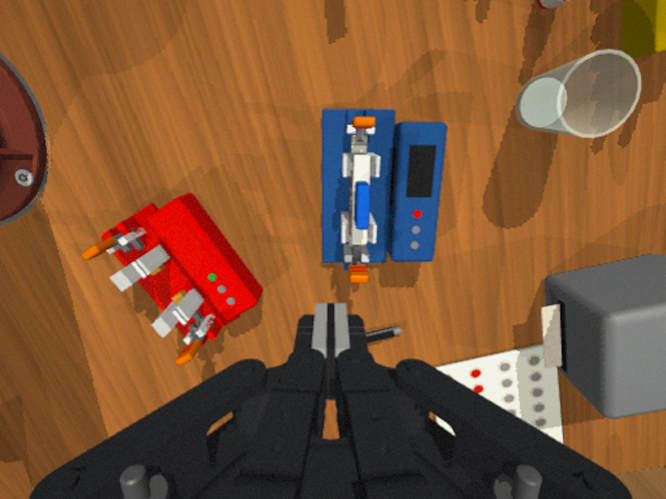

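Wrist view confirms the incubator: cassette grip at (362,204), tabs at (364,122) and (359,275). Offset from the earlier fit is about 2 mm. The red dock at (190,270) stays clear.

Emit:
carry_out(increments=[[-1, 0.009, -0.03, -0.02, 0], [-1, 0.018, -0.059, -0.06, 0], [-1, 0.018, -0.059, -0.1, 0], [-1, 0.018, -0.059, -0.14, 0], [-1, 0.018, -0.059, -0.18, 0], [-1, 0.018, -0.059, -0.215, 0], [-1, 0.018, -0.059, -0.238, 0], [-1, 0.018, -0.059, -0.238, 0], [-1, 0.018, -0.059, -0.238, 0]])

```text
t: 1.65
tool_pos: [0.4724, -0.2517, 0.0919]
ee_rot: [-2.461, -1.945, 0.002]
ft_force: [0.6, -0.1, 0.9]
grip_width: -0.0001
```

Emit:
carry_out(increments=[[-1, -0.002, -0.008, 0, 0], [-1, -0.004, -0.015, 0, 0], [-1, -0.0055, -0.022, -0.001, 0], [-1, -0.0075, -0.03, -0.004, 0], [-1, -0.0075, -0.03, -0.004, 0]])

```text
t: 2.07
tool_pos: [0.4652, -0.2839, 0.0886]
ee_rot: [-2.465, -1.945, 0.002]
ft_force: [-0.1, -0.1, -1.0]
grip_width: 0.0002
```

Emit:
carry_out(increments=[[-1, 0.004, 0.015, 0.03, 0], [-1, 0.012, 0.05, 0.045, 0], [-1, 0.02, 0.085, 0.045, 0], [-1, 0.028, 0.12, 0.045, 0], [-1, 0.0345, 0.144, 0.03, 0], [-1, 0.0345, 0.144, 0.004, 0], [-1, 0.0345, 0.144, 0.004, 0]])

```text
t: 2.65
tool_pos: [0.4977, -0.1383, 0.0896]
ee_rot: [-2.46, -1.945, 0.006]
ft_force: [-2.0, 0.8, -1.5]
grip_width: -0.0
```

Emit:
carry_out(increments=[[-1, 0.002, 0.008, 0, 0], [-1, 0.004, 0.016, 0, 0], [-1, 0.0055, 0.023, -0.001, 0], [-1, 0.0075, 0.031, -0.003, 0], [-1, 0.009, 0.037, -0.006, 0], [-1, 0.0105, 0.043, -0.01, 0], [-1, 0.012, 0.049, -0.014, 0], [-1, 0.012, 0.05, -0.014, 0], [-1, 0.012, 0.05, -0.014, 0]])

```text
t: 3.4
tool_pos: [0.5102, -0.0878, 0.0758]
ee_rot: [-2.46, -1.945, 0.005]
ft_force: [-0.2, 0.3, -0.4]
grip_width: 0.0
```

Run:
```python
from h import *
c=snap("side");save(c,"s2.png",(260,190,400,310),5)
```

```text
(no output)
```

View pics/s2.png

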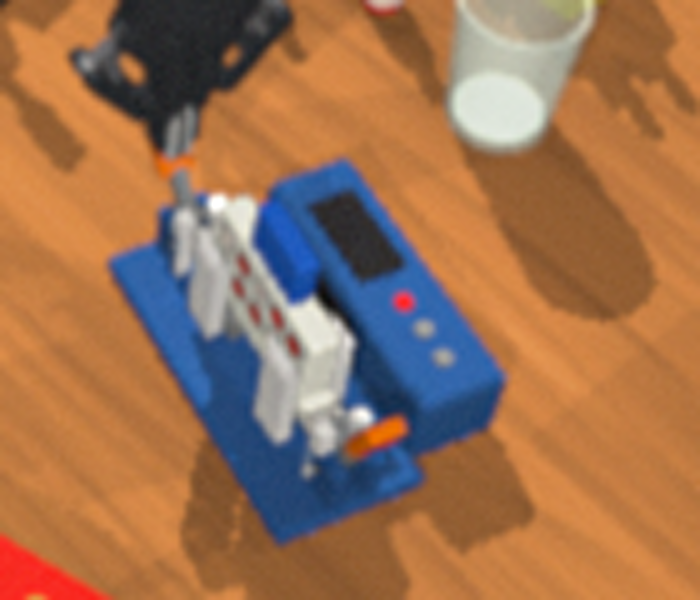

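Left lever is out (finger on it at (178,160)), right one half out. Finishing the right one.

Emit:
carry_out(increments=[[-1, -0.004, -0.012, 0.04, 0], [-1, -0.009, -0.035, 0.08, 0], [-1, -0.017, -0.07, 0.095, 0], [-1, -0.026, -0.105, 0.095, 0], [-1, -0.034, -0.14, 0.085, 0], [-1, -0.042, -0.172, 0.06, 0], [-1, -0.042, -0.172, 0.025, 0], [-1, -0.0425, -0.175, 0.012, 0], [-1, -0.046, -0.188, 0.01, 0], [-1, -0.049, -0.2, 0.005, 0], [-1, -0.052, -0.213, 0, 0], [-1, -0.0522, -0.2145, 0, 0]])

```text
t: 4.45
tool_pos: [0.4578, -0.3038, 0.076]
ee_rot: [-2.46, -1.944, 0.002]
ft_force: [0.6, 2.1, -0.4]
grip_width: -0.0003
```

Emit:
carry_out(increments=[[-1, 0, -0.001, 0, 0], [0, 0.003, 0.012, 0.04, 0], [0.2, 0.006, 0.026, 0.08, 0], [0.2, 0.006, 0.03, 0.12, 0], [0.2, -0.02, 0.06, 0.16, 0], [0.2, -0.03, 0.09, 0.2, 0], [0.2, -0.03, 0.115, 0.24, 0], [0.2, -0.03, 0.115, 0.25, 0], [0.2, -0.03, 0.115, 0.25, 0], [0.2, -0.03, 0.115, 0.25, 0]])

```text
t: 5.28
tool_pos: [0.429, -0.1891, 0.3294]
ee_rot: [2.463, 1.949, 0.001]
ft_force: [-0.3, -0.4, -0.8]
grip_width: 0.0514
```

```bash
sed -i 's/<.16);pr("grip"/<.16)\&(hsv[...,0]>100)\&(hsv[...,0]<125)\&(hsv[...,1]>120);pr("grip"/' wr.py && python3 wr.py .4867 -.1956 -13.7 w2.png
```

```text
L 432 med [ -1.9 117.7  79.3] p2 [-105.1    1.1   62.4] p98 [ 10.4 132.3 417.7]
R 214 med [  -5.9 -115.3   73.7] p2 [-113.1 -132.3   60.4] p98 [ 8.100e+00 -3.000e-01  3.971e+02]
grip 505 med [ -2.5   6.1 135.8] p2 [ -8.4 -17.4 115.5] p98 [  6.1  25.7 137.8]
housing(dock) ((71.5869369506836, 0.944793701171875), (167.62100219726562, 55.053016662597656), 89.84477996826172)
postL 205 med [-10.3  38.9  79. ] p2 [-20.4  25.5  71.1] p98 [19.4 52.2 81.8]
postR 147 med [-13.  -38.5  79.1] p2 [-21.2 -48.4  70.5] p98 [ 17.7 -26.5  81.8]
```

View pics/w2.png

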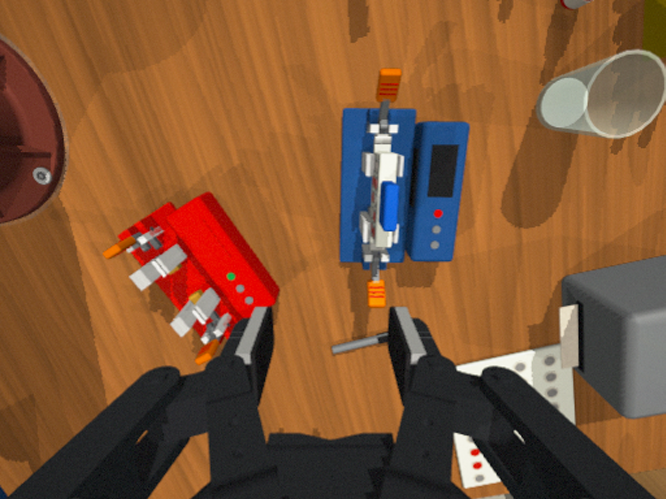

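Both levers are fully out: tabs at (389,85) and (377,293), about 118 mm out in y. The grip top at (390,205) has risen to 136 mm. Grasping.

Emit:
carry_out(increments=[[0.2, 0.028, -0.003, -0.03, 0], [0.2, 0.0575, -0.0055, -0.06, 0], [0.2, 0.0575, -0.0055, -0.1, 0], [0.2, 0.0575, -0.0055, -0.14, 0], [0.2, 0.0575, -0.0055, -0.18, 0], [0.2, 0.0575, -0.0055, -0.21, 0], [0.2, 0.0575, -0.0055, -0.2235, 0], [0.2, 0.0575, -0.0055, -0.2235, 0], [0.2, 0.0575, -0.0055, -0.2235, 0]])

```text
t: 6.08
tool_pos: [0.4851, -0.1948, 0.1033]
ee_rot: [-2.461, -1.945, 0.003]
ft_force: [0.7, 0.3, -0.5]
grip_width: 0.0511
```

Emit:
carry_out(increments=[[-1, 0, 0, 0, 0], [-1, 0, 0, 0, 0], [-1, 0, 0, 0, 0], [-1, 0, 0, 0, 0], [-1, 0, 0, 0, 0], [-1, 0, 0, 0, 0], [-1, 0, 0, 0, 0], [-1, 0, 0, 0, 0]])

```text
t: 6.75
tool_pos: [0.4861, -0.1954, 0.1044]
ee_rot: [-2.463, -1.947, 0.001]
ft_force: [0.3, -0.6, 7.6]
grip_width: 0.0131
```

Emit:
carry_out(increments=[[-1, 0, 0, 0.01, 0], [-1, 0, 0, 0.025, 0], [-1, 0, 0, 0.045, 0], [-1, 0, 0, 0.065, 0], [-1, 0, 0, 0.085, 0], [-1, 0, 0, 0.105, 0], [-1, 0, 0, 0.12, 0], [-1, 0, 0, 0.12, 0]])

```text
t: 7.42
tool_pos: [0.4872, -0.1959, 0.2278]
ee_rot: [2.463, 1.947, 0.001]
ft_force: [0.2, 0.3, -1.1]
grip_width: 0.0133
```

Run:
```python
from h import *
c=snap("side");save(c,"s3.png",(200,100,400,310),2.8)
```

```text
(no output)
```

View pics/s3.png

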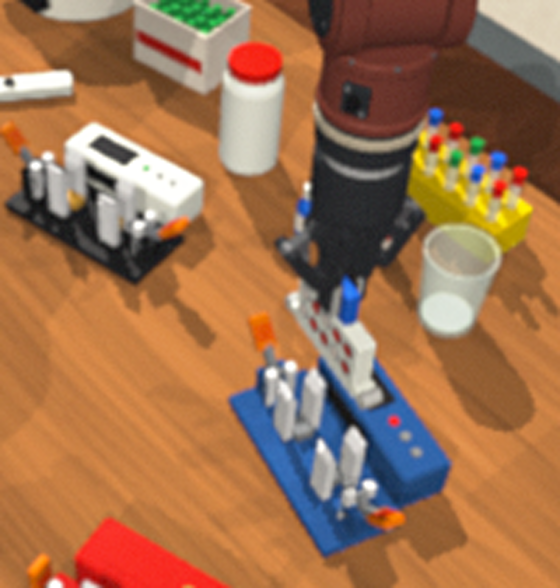

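Cassette lifted and hanging upright from the grip at (350,300). Re-measuring the reader now it isn't hidden, and moving toward it.

```bash
python3 - <<'E'
from h import *
import pickle
pickle.dump({n:snap(n) for n in("scene","side")},open("c0.pkl","wb"))
E
python3 fit.py
```

```text
scene inc [ 0.509 -0.199  0.014] 1112 [ 558.6 -212.7] [169.   56.5] 76.58 z 0.04975131475462692
scene read [0.541 0.207 0.014] 1208 [582.7 219.1] [ 55.3 170.7] 13.09 z 0.04983501513065012
side inc [ 0.509 -0.199  0.014] 679 [ 555.3 -227.8] [139.8  57. ] 76.33 z 0.050336156367120494
side read [0.541 0.207 0.014] 588 [580.  218.5] [ 60.2 170.7] 13.87 z 0.049461491483442796
```

Emit:
carry_out(increments=[[-1, 0.0, 0.035, 0.02, 4], [-1, 0.0, 0.07, 0.03, 8], [-1, 0.0, 0.105, 0.04, 13], [-1, -0.005, 0.14, 0.05, 19], [-1, -0.01, 0.175, 0.06, 24], [-1, -0.015, 0.21, 0.06, 26], [-1, -0.015, 0.245, 0.06, 26], [-1, -0.015, 0.26, 0.06, 26], [-1, -0.015, 0.26, 0.06, 26], [-1, -0.015, 0.26, 0.06, 26]])

```text
t: 8.4
tool_pos: [0.4698, 0.0656, 0.2826]
ee_rot: [-1.958, -2.452, 0.005]
ft_force: [0.5, -0.1, -2.6]
grip_width: 0.0131
```

```bash
python3 wr.py .5112 .2038 12.5 w3.png
```

```text
R 518 med [  -3.1 -116.6   79. ] p2 [ -99.1 -131.5   62.2] p98 [  10.4 -104.1  369.5]
housing(dock) ((70.11407470703125, -6.514732360839844), (54.2266960144043, 152.8799285888672), 0.6214008927345276)
postL 383 med [10.7 37.7 78.3] p2 [-20.9  26.7  70.4] p98 [17.9 48.3 81.7]
postR 298 med [ 11.8 -38.4  78.7] p2 [-19.9 -48.8  70.5] p98 [ 19.  -27.3  81.4]
```

View pics/w3.png

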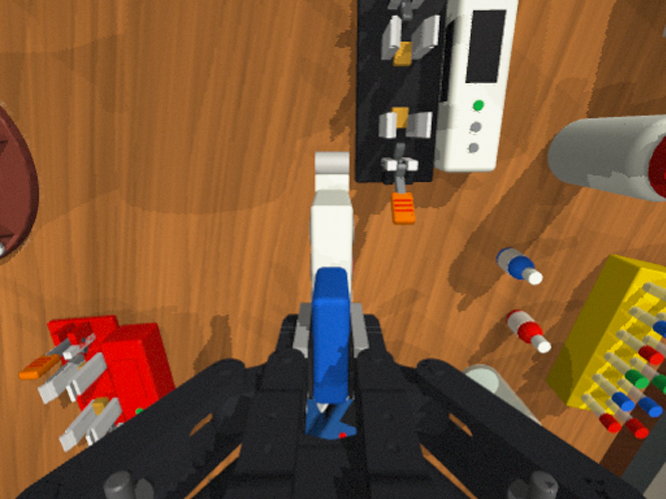

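Wrist view: reader posts at (400,35) and (405,125), with the held cassette below. Checking how far the cassette is off-centre in the hand.

Run:
```python
from h import *
s=ctrl.observe();c=snap("wrist");X=cloud(c)
L=(X-s["tool_pos"])@Rn.from_rotvec(s["ee_rot"]).as_matrix()*1000
print(s["tool_pos"],Rn.from_rotvec(s["ee_rot"]).as_matrix().round(3).tolist())
hsv=cv2.cvtColor(c[0],cv2.COLOR_RGB2HSV)
near=(abs(L[...,1])<14)&(abs(L[...,0])<75)
for n,m in(("grip",near&(hsv[...,0]>100)&(hsv[...,0]<125)&(hsv[...,1]>120)&(L[...,2]<10)&(L[...,2]>-50)),("plate",near&(hsv[...,1]<60)&(L[...,2]>-3)&(L[...,2]<12)&(abs(L[...,0])>26)),("trun",near&(abs(L[...,0])>51)&(L[...,2]>25)&(L[...,2]<70))):
    Q=L[m];print(n,len(Q),np.percentile(Q,[2,50,98],axis=0).round(1).tolist())
```

```text
[0.46997672 0.06490202 0.28271238] [[-0.22, 0.976, -0.005], [0.976, 0.22, -0.0], [0.001, -0.005, -1.0]]
grip 2839 [[-16.1, -7.9, -33.0], [12.2, -1.4, -31.2], [26.9, 5.0, -3.5]]
plate 1567 [[26.5, -9.7, 1.7], [40.8, -0.9, 3.1], [53.0, 7.5, 10.7]]
trun 927 [[52.1, -9.8, 26.2], [60.8, -1.4, 50.7], [72.0, 7.6, 56.1]]
```

Emit:
carry_out(increments=[[-1, 0.01, 0.035, 0, 0.3], [-1, 0.02, 0.07, 0, 0.3], [-1, 0.032, 0.105, 0, 0.3], [-1, 0.0417, 0.136, 0, 0.3], [-1, 0.0417, 0.136, -0.03, 0.3], [-1, 0.0417, 0.136, -0.065, 0.3], [-1, 0.0417, 0.136, -0.1, 0.3], [-1, 0.0417, 0.136, -0.1, 0.3], [-1, 0.0417, 0.136, -0.1, 0.3], [-1, 0.0417, 0.136, -0.1, 0.3]])

```text
t: 9.33
tool_pos: [0.513, 0.1999, 0.1846]
ee_rot: [-1.957, -2.454, 0.003]
ft_force: [0.4, 0.6, -2.0]
grip_width: 0.0133
```

Run:
```python
from h import *
a=snap("scene");b=snap("side")
A=cv2.resize(a[0][150:270,235:355],(480,480),interpolation=cv2.INTER_CUBIC)
for f in [0]:
    u=b[0][100:220,190:280]
    B=cv2.resize(u,(360,480),interpolation=cv2.INTER_CUBIC)
cv2.imwrite("pics/ab.png",np.hstack([A,B[:,:310]])[...,::-1])
```

```text
(no output)
```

View pics/ab.png

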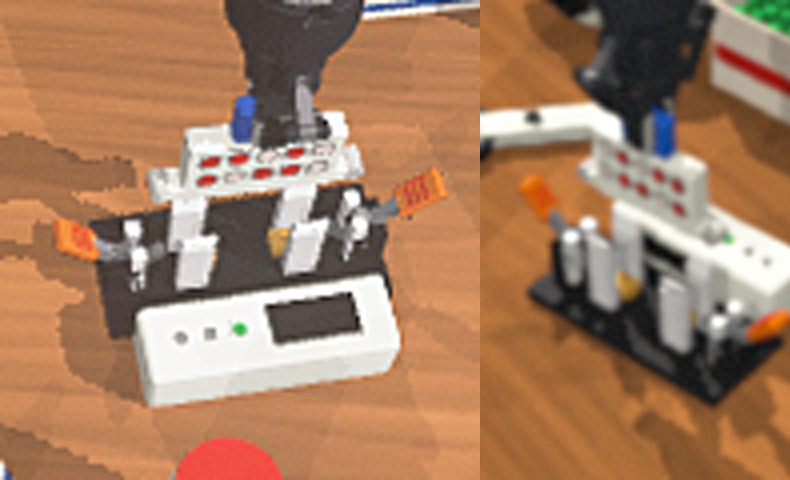

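Cassette hangs above the reader's slot (scene crop (250,170), posts at (190,230) and (300,230)), levers out. Lowering.

Emit:
carry_out(increments=[[-1, -0.001, 0.001, 0, 0.4], [-1, -0.001, 0.001, -0.015, 0.4], [-1, -0.001, 0.001, -0.03, 0.4], [-1, -0.001, 0.001, -0.045, 0.4], [-1, -0.001, 0.001, -0.06, 0.4], [-1, -0.001, 0.001, -0.06, 0.4]])

```text
t: 9.93
tool_pos: [0.5116, 0.201, 0.1242]
ee_rot: [-1.948, -2.462, 0.003]
ft_force: [-1.1, -0.4, -3.8]
grip_width: 0.0132
```

Little force, so it is between the posts.

Emit:
carry_out(increments=[[-1, 0, 0, -0.007, 0], [-1, 0, 0, -0.013, 0], [-1, 0, 0, -0.017, 0], [-1, 0, 0, -0.017, 0]])

```text
t: 10.27
tool_pos: [0.5115, 0.201, 0.1069]
ee_rot: [-1.947, -2.462, 0.003]
ft_force: [0.1, -0.2, -2.6]
grip_width: 0.0131
```

Emit:
carry_out(increments=[[-1, 0, 0, -0.002, 0], [-1, 0, 0, -0.004, 0], [-1, 0, 0, -0.005, 0], [-1, 0, 0, -0.005, 0]])

```text
t: 10.6
tool_pos: [0.5126, 0.2016, 0.103]
ee_rot: [-1.948, -2.463, -0.001]
ft_force: [-0.7, 0.7, 4.8]
grip_width: 0.0128
```

Contact at the expected height (mid ≈ seat + 16 mm). Releasing.

Emit:
carry_out(increments=[[0.2, 0, 0, 0, 0], [0.2, 0, 0, 0, 0], [0.2, 0, 0, 0, 0], [0.2, 0, 0, 0, 0], [0.2, 0, 0, 0.04, 0], [0.2, 0, 0, 0.08, 0], [0.2, -0.01, 0, 0.12, 0], [-1, -0.03, 0, 0.16, 0], [-1, -0.045, 0, 0.2, 0], [-1, -0.045, 0, 0.22, 0], [-1, -0.045, 0, 0.22, 0], [-1, -0.045, 0, 0.22, 0]])

```text
t: 11.6
tool_pos: [0.4682, 0.2018, 0.3244]
ee_rot: [1.949, 2.464, 0.005]
ft_force: [0.3, -0.4, -0.8]
grip_width: 0.0001
```

```bash
python3 wr.py .5111 .2032 13.1 w4.png
```

```text
L 403 med [ -2.3 117.3  81.6] p2 [-77.8   2.2  63.7] p98 [  9.5 130.4 380. ]
R 264 med [  -2.1 -114.6   75.2] p2 [ -12.3 -128.5   61.8] p98 [   8.3 -102.9   85.7]
grip 453 med [ -1.1   4.3 134.4] p2 [ -7.2 -18.7 115.3] p98 [  6.3  24.6 136.5]
housing(dock) ((70.3219223022461, 1.1535186767578125), (56.58631134033203, 166.70849609375), 0.11318060755729675)
postL 208 med [-9.9 39.9 79.1] p2 [-21.7  25.6  70.1] p98 [18.7 51.1 81.9]
postR 137 med [-14.2 -38.2  78.8] p2 [-21.8 -48.   70.8] p98 [ 17.4 -26.3  81.6]
```

View pics/w4.png

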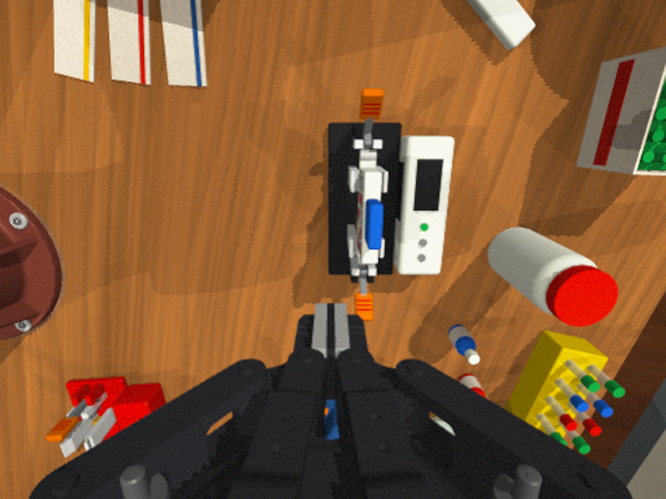

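Cassette stands in the slot (grip at (374,222)), reader levers still out (tabs at (372,103) and (364,306)). Now working the levers by turns, with the closed fingers pushing from outside, right first.

Emit:
carry_out(increments=[[-1, 0.02, -0.036, 0, 0], [-1, 0.04, -0.072, -0.01, 0], [-1, 0.06, -0.108, -0.03, 0], [-1, 0.077, -0.1465, -0.06, 0], [-1, 0.077, -0.1465, -0.1, 0], [-1, 0.077, -0.1465, -0.14, 0], [-1, 0.077, -0.1465, -0.18, 0], [-1, 0.077, -0.1465, -0.22, 0], [-1, 0.077, -0.1465, -0.254, 0], [-1, 0.077, -0.1465, -0.254, 0], [-1, 0.077, -0.1465, -0.254, 0]])

```text
t: 12.57
tool_pos: [0.5421, 0.055, 0.0668]
ee_rot: [-1.945, -2.459, 0.005]
ft_force: [0.3, 0.5, -0.0]
grip_width: 0.0002
```

Emit:
carry_out(increments=[[-1, -0.0015, 0.007, 0, 0], [-1, -0.003, 0.014, 0, 0], [-1, -0.0045, 0.02, 0, 0], [-1, -0.006, 0.026, 0, 0], [-1, -0.006, 0.026, 0, 0]])

```text
t: 12.98
tool_pos: [0.5386, 0.0816, 0.07]
ee_rot: [-1.948, -2.463, -0.0]
ft_force: [1.9, -3.4, 2.5]
grip_width: -0.0004
```

Emit:
carry_out(increments=[[-1, 0.002, -0.008, 0, 0], [-1, 0.002, -0.008, 0.04, 0], [-1, 0, 0, 0.08, 0], [-1, -0.007, 0.03, 0.11, 0], [-1, -0.016, 0.069, 0.115, 0], [-1, -0.025, 0.108, 0.115, 0], [-1, -0.034, 0.147, 0.115, 0], [-1, -0.043, 0.186, 0.115, 0], [-1, -0.052, 0.225, 0.11, 0], [-1, -0.061, 0.265, 0.085, 0], [-1, -0.062, 0.27, 0.05, 0], [-1, -0.062, 0.27, 0.05, 0]])

```text
t: 13.98
tool_pos: [0.4729, 0.3528, 0.1154]
ee_rot: [-1.941, -2.464, 0.009]
ft_force: [-1.8, -1.0, -1.2]
grip_width: -0.0002
```

Emit:
carry_out(increments=[[-1, 0, 0, -0.025, 0], [-1, 0, 0, -0.05, 0], [-1, 0, 0, -0.05, 0], [-1, 0.0015, -0.008, -0.05, 0], [-1, 0.003, -0.015, -0.05, 0], [-1, 0.0045, -0.021, -0.05, 0], [-1, 0.006, -0.027, -0.05, 0], [-1, 0.007, -0.031, -0.05, 0], [-1, 0.007, -0.031, -0.05, 0]])

```text
t: 14.73
tool_pos: [0.4823, 0.3217, 0.0686]
ee_rot: [-1.943, -2.464, 0.001]
ft_force: [-0.2, 1.9, 1.3]
grip_width: -0.0
```

Emit:
carry_out(increments=[[-1, 0.001, -0.005, 0, 0], [-1, 0.0025, -0.01, 0, 0], [-1, 0.0025, -0.01, 0, 0]])

```text
t: 14.98
tool_pos: [0.4861, 0.3112, 0.0702]
ee_rot: [-1.945, -2.464, -0.002]
ft_force: [0.0, 1.6, 0.6]
grip_width: 0.0004
```

Emit:
carry_out(increments=[[-1, -0.002, 0.008, 0, 0], [-1, -0.002, 0.008, 0.04, 0], [-1, 0, 0, 0.08, 0], [-1, 0.007, -0.03, 0.11, 0], [-1, 0.016, -0.069, 0.115, 0], [-1, 0.025, -0.108, 0.115, 0], [-1, 0.034, -0.147, 0.115, 0], [-1, 0.043, -0.186, 0.115, 0], [-1, 0.052, -0.225, 0.1, 0], [-1, 0.058, -0.25, 0.07, 0], [-1, 0.058, -0.25, 0.04, 0], [-1, 0.058, -0.25, 0.03, 0]])

```text
t: 15.98
tool_pos: [0.542, 0.0597, 0.0968]
ee_rot: [-1.946, -2.458, 0.003]
ft_force: [-1.4, -0.1, -0.3]
grip_width: -0.0
```

Emit:
carry_out(increments=[[-1, 0, 0, -0.026, 0], [-1, -0.002, 0.01, -0.026, 0], [-1, -0.004, 0.018, -0.026, 0], [-1, -0.006, 0.026, -0.026, 0], [-1, -0.0075, 0.033, -0.026, 0], [-1, -0.0092, 0.04, -0.026, 0], [-1, -0.0092, 0.04, -0.026, 0]])

```text
t: 16.57
tool_pos: [0.534, 0.1014, 0.0727]
ee_rot: [-1.946, -2.462, 0.0]
ft_force: [0.6, -0.6, 0.5]
grip_width: -0.0002
```

Emit:
carry_out(increments=[[-1, 0.002, -0.008, 0, 0], [-1, 0.002, -0.008, 0.04, 0], [-1, 0, 0, 0.08, 0], [-1, -0.007, 0.03, 0.11, 0], [-1, -0.016, 0.069, 0.115, 0], [-1, -0.025, 0.108, 0.115, 0], [-1, -0.034, 0.147, 0.115, 0], [-1, -0.043, 0.186, 0.115, 0], [-1, -0.053, 0.228, 0.1, 0], [-1, -0.053, 0.23, 0.06, 0], [-1, -0.053, 0.23, 0.02, 0], [-1, -0.053, 0.23, 0, 0]])

```text
t: 17.57
tool_pos: [0.4787, 0.3316, 0.0693]
ee_rot: [-1.942, -2.463, 0.005]
ft_force: [-1.2, -0.6, -0.4]
grip_width: -0.0003
```

Emit:
carry_out(increments=[[-1, 0.001, -0.004, 0, 0], [-1, 0.002, -0.01, 0, 0], [-1, 0.0035, -0.016, 0, 0], [-1, 0.005, -0.022, 0, 0], [-1, 0.006, -0.027, 0, 0], [-1, 0.006, -0.027, 0, 0]])

```text
t: 18.07
tool_pos: [0.4865, 0.3045, 0.0715]
ee_rot: [-1.944, -2.463, -0.002]
ft_force: [0.1, 2.1, 1.0]
grip_width: 0.0001
```

Emit:
carry_out(increments=[[-1, 0.0005, -0.002, 0, 0], [-1, 0.001, -0.004, 0, 0], [-1, 0.001, -0.005, 0, 0], [-1, 0.001, -0.005, 0, 0]])

```text
t: 18.4
tool_pos: [0.4882, 0.2999, 0.0726]
ee_rot: [-1.944, -2.463, -0.005]
ft_force: [-1.9, 4.7, 3.5]
grip_width: 0.0
```

Emit:
carry_out(increments=[[-1, 0.0005, -0.002, 0, 0], [-1, 0.001, -0.003, 0, 0], [-1, 0.001, -0.003, 0, 0]])

```text
t: 18.65
tool_pos: [0.4886, 0.2983, 0.073]
ee_rot: [-1.941, -2.462, -0.008]
ft_force: [-4.0, 10.2, 1.0]
grip_width: -0.0001
```

Emit:
carry_out(increments=[[-1, 0.0005, -0.002, 0, 0], [-1, 0.001, -0.004, 0, 0], [-1, 0.001, -0.004, 0, 0]])

```text
t: 18.9
tool_pos: [0.4886, 0.2979, 0.0732]
ee_rot: [-1.934, -2.459, -0.016]
ft_force: [-5.7, 22.4, -5.5]
grip_width: 0.0001
```

Emit:
carry_out(increments=[[-1, -0.002, 0.008, 0, 0], [-1, -0.002, 0.01, 0.04, 0], [-1, 0, 0.01, 0.08, 0], [-1, 0.007, -0.025, 0.11, 0], [-1, 0.016, -0.065, 0.115, 0], [-1, 0.025, -0.104, 0.115, 0], [-1, 0.034, -0.143, 0.115, 0], [-1, 0.043, -0.182, 0.115, 0], [-1, 0.05, -0.215, 0.1, 0], [-1, 0.05, -0.217, 0.06, 0], [-1, 0.05, -0.217, 0.02, 0], [-1, 0.05, -0.217, 0, 0]])

```text
t: 19.9
tool_pos: [0.5367, 0.0793, 0.0699]
ee_rot: [-1.935, -2.455, -0.011]
ft_force: [-1.1, 0.1, -0.1]
grip_width: 0.0003
```

Left lever is home: force rose to 22 N with no motion. Right now.

Emit:
carry_out(increments=[[-1, -0.0015, 0.007, 0, 0], [-1, -0.003, 0.014, 0, 0], [-1, -0.0045, 0.02, 0, 0], [-1, -0.006, 0.025, 0, 0], [-1, -0.0065, 0.028, 0, 0], [-1, -0.0065, 0.028, 0, 0]])

```text
t: 20.4
tool_pos: [0.5316, 0.1074, 0.0719]
ee_rot: [-1.937, -2.459, -0.012]
ft_force: [0.0, -4.5, 3.2]
grip_width: -0.0
```

Emit:
carry_out(increments=[[-1, -0.0005, 0.002, 0, 0], [-1, -0.001, 0.004, 0, 0], [-1, -0.001, 0.004, 0, 0]])

```text
t: 20.65
tool_pos: [0.5317, 0.108, 0.073]
ee_rot: [-1.944, -2.464, -0.004]
ft_force: [2.9, -21.7, -4.5]
grip_width: 0.0003
```

Right is home too: 22 N, stalled. Backing off and rising for a look.

Emit:
carry_out(increments=[[-1, 0.002, -0.01, 0, 0], [-1, 0.003, -0.015, 0.03, 0], [-1, 0, -0.015, 0.07, 0], [-1, -0.02, 0.01, 0.11, 0], [-1, -0.04, 0.04, 0.15, 0], [-1, -0.06, 0.07, 0.19, 0], [-1, -0.065, 0.095, 0.23, 0], [-1, -0.065, 0.095, 0.25, 0], [-1, -0.065, 0.095, 0.25, 0], [-1, -0.065, 0.095, 0.25, 0]])

```text
t: 21.48
tool_pos: [0.4677, 0.2054, 0.3284]
ee_rot: [1.941, 2.468, 0.016]
ft_force: [-0.2, -1.0, -0.2]
grip_width: 0.0001
```

```bash
python3 wr.py .5111 .2032 13.1 w5.png
python3 - <<'E'
from h import *
import pickle
pickle.dump({n:snap(n) for n in("scene","side")},open("c0.pkl","wb"))
E
sed -i 's/"read":(.5112,.2038,12.5)/"read":(.5111,.2032,13.1)/' tabs.py; python3 tabs.py | grep read
```

```text
L 176 med [ -4.5  82.2 102.4] p2 [-82.   5.  89.] p98 [  8.8  87.3 389.1]
R 191 med [ -3.3 -77.   97.4] p2 [-12.9 -84.6  70.8] p98 [  8.  -75.5 103.9]
grip 358 med [ -1.8   3.8 121.1] p2 [ -8.2 -19.7 113.5] p98 [  5.   23.7 122.7]
housing(dock) ((70.35648345947266, 1.602386474609375), (167.6993408203125, 56.4969596862793), 89.9157943725586)
postL 242 med [-7.7 40.2 78.7] p2 [-21.5  25.9  70.8] p98 [18.1 50.8 82.4]
postR 179 med [-10.7 -37.1  79.1] p2 [-21.3 -47.8  70.4] p98 [ 17.2 -26.1  81.8]
scene read grip 94 med [  4.   0. 120.] p5 [ -3. -20. 114.] p95 [  9.  19. 123.]
side read L 54 med [-4. 79. 90.] p5 [-11.  76.  73.] p95 [  9.  85. 103.]
side read R 34 med [ -6. -85.  89.] p5 [-11. -87.  75.] p95 [  4. -81. 102.]
side read grip 56 med [ -2.  -5. 119.] p5 [ -7. -22. 114.] p95 [  6.  14. 123.]
```

View pics/w5.png

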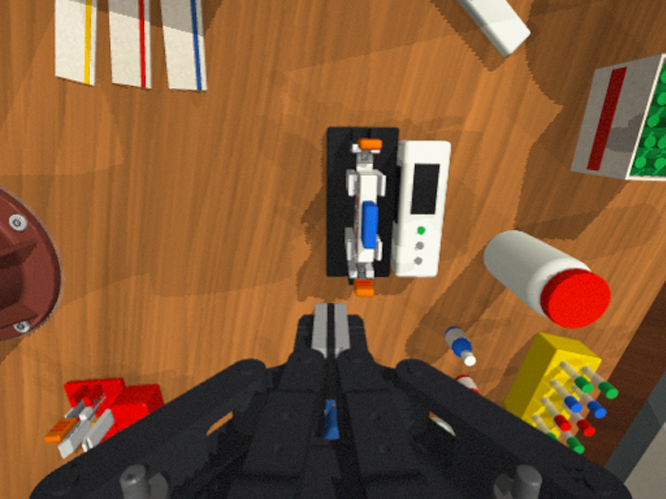

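```bash
python3 -c "
from workcell import ctrl
print(ctrl.job_done())"
```

```text
the job is handed in; nothing more can be done
None
```

The cassette is in the reader with both reader levers swung in, and I handed the job in at about 21.6 s. No verdict was reported.

- **Incubator:** I pushed both levers out with closed fingers, in turns. The cassette rose about 17 mm and I lifted it out by its grip.
- **Reader:** I lowered the cassette into the slot until I felt contact about 16 mm above home. Then I released it and pushed the levers in by turns.
- **Last checks:** Both levers stalled at about 22 N, the sharp rise that means home. Afterwards both tabs looked upright, about 82 mm out in y. The grip top was at 119–121 mm, against 119 mm expected. The arm was clear of everything, above the dock.
- **Disagreements:** The three cameras disagreed by up to about 6 mm on where the grip sat (side view −2 mm to scene view +4 mm in x; −5 to +4 mm in y). The known camera error is about 2 mm, so I relied on the guide posts and lever contact for the fit. I did not press the left lever again after the right one went home. I judged it by camera only. I saw no bystander move, but I did not measure them.

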